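# Right the fallen ink bottle in its stand and close the guard

## Robot

A 6-joint arm with a two-finger parallel gripper is mounted at the origin on the work surface. World frame = base frame: x ahead of the robot, y to its left, z up, the work surface at z = 0. Lengths are in mm, angles in rad, forces in N, time in s.
With the tool pointing down it reaches from about 350 to 975 mm from the base axis. Payload 7.1 kg.
Tool frame: the origin (TCP) lies midway between the tips of the shut fingers; the grasp point (between the pads) lies 19 mm behind it; z points along the fingers, y is the line along which they close (so a half turn about z gives the same grasp; the last joint's range is limited). The gripper opens to 88 mm and grips with 3 to 60 N. Pads are 20 mm wide; open, the fingers measure 115 mm over their backs; the gripper's body (75 mm by 178 mm) begins 61 mm behind the grasp point.
Start: joints at [-1.365, 0.423, 1.63, -0, 1.089, -0.019], TCP at [139.339, -609.253, 222.675] pointing down, gripper open.
Joint ranges: [-3, 3], [-0.9, 2.11], [0.09, 2.58], [-1.31, 4.45], [0.11, 2.69], [-2.54, 2.54]. Speed limits (rad/s): [2.39, 2.39, 3.01, 3.14, 3.14, 3.14].

## Interface

Orientations are given as a rotation vector (axis times angle).
In Python, from workcell import get_obs, get_image, camera_params, close_job gives the robot as it stands.
- The arm moves only by the shell command python3 -m creep 'ROWS' [OPENING]. ROWS is a JSON object of lists of equal length, an entry for each row: "delta_pos": the shift along the tool's x, y, z in m, a list of three; "twist": the turn, a rotation vector about the tool's x, y, z in degrees, a list of three. A call has 1 to 20 rows; each row shifts and turns the commanded pose from where the row before left it, along the tool's axes as they then stand; what a row does not reach is not made up. A row lasts 1/12 s, in which the tool goes at most 41.7 mm and 7.16 degrees, less where a joint would pass 70% of its speed; a pose out of reach is approached as far as the arm can. A call with a gripper value outside its range is refused whole. OPENING is the opening, from 0 (shut) to 1 (fully open), set as the call begins (- or left out, the last holds). The fingers move at their own pace and stop on an object; the grip force is fixed at half the most. Time passes only in rows, so rows that do not move let the fingers close. It gives the time, the measured TCP pose, the force, the opening and the grip force at its end, in the units of the state.
- get_obs(): the state, without advancing time (a new reading comes with each control period).
- get_image(name): name is "scene" or "top"; returns (picture, depth): 400x640x3 uint8, red, green, blue; 400x640 float32, mm along the optical axis (not along the pixel's ray), 0 where there is no reading.
- camera_params(name): a dict with "camera_matrix" (3x3 intrinsics, pixels), "extrinsics" (4x4, takes a point from camera to world coordinates). Camera axes: x right, y down, z forward; pixel columns grow to the right and rows downward; lengths in mm; the calibration is good to about 2 mm. A picture is of the moment at which its call begins. camera_params takes no time and is no camera call.
- close_job(): hands the job in; it is judged then, once.
The state is a dict: "t": time; "qpos": joint angles; "qvel": joint speeds; "joint_torque": joint torques, N m; "ee_pos": TCP position; "orientation": TCP orientation; "ft_force": force on the tool from outside, world axes, zero at the start; "moment": the same for the moment, N m; "width": finger opening in mm; "grasp_force": force on a finger pad.
Only numpy, scipy, OpenCV 4.12 (cv2) and the standard library are available. Lean on these libraries where they do the work, as an engineer would, in place of code of your own. Each camera call takes 0.05 s, during which the arm holds its last target. There are 200 camera calls.

## Task

The square blue ink bottle with the red cap has toppled over on the printmaking table. Stand it upright, cap up, on the cork pad inside the white bottle stand under the lamp bar, setting it down rather than dropping it, and slide the orange guard fully closed in front of it so that it cannot fall out again. Leave everything else on the table where it is.

Things in the scene. Friction and masses are not known exactly. Their poses are not given: they have to be found in the camera images.
- bottle: Square blue ink bottle with white label band and round red cap, lying on a flat side. Body 56 x 56 mm, 118 mm tall; neck 30 mm in diameter; cap 38 mm in diameter, 135 to 165 mm from the base. 0.17 to 0.35 kg, centre of mass about 65 mm from the base. Origin: centre of its base; z runs from base to cap; x and y are normal to the side faces.
- stand: Fixed white stand. Origin: on the table below the bay's centre; x to its back (away from the robot), y left, z up. Base plate 12 mm high, x -105 to 75, y -175 to 70 mm. Fences round the bay reach z 50 mm, inner faces at x 45 (back) and y -50 and 50 mm; the front (-x) is open until the guard is closed.
- bay (a point): Centre of the top of the cork pad, where the middle of the bottle's base belongs; 14 mm above the table. Axes as the stand.
- lamp_bar (a point): Centre of the underside of the aluminium lamp bar fixed over the bay, 260 mm above the table, at stand x 15, y -27 mm. Bar 50 mm (x) by 210 mm (y) by 24 mm high, on two posts 12 mm in diameter at stand x 65, y -115 and 60 mm. A gripper pointing straight down over the bay would hit it: come in tilted, leaning back towards the robot.
- guard (a joint): Sliding orange guard at the stand's front: 0 fully open (right of the bay), 0.105 m fully closed (centred before the bay). It slides along the stand's +y to close and stays where left (friction about 1.5 N). Its bar is 10 mm thick (stand x -55 to -45 mm), 100 mm long in y, z 16 to 50 mm.
- guard_grip (a point): Centre of the top of the guard's black grip, 80 mm above the table; moves with the guard. The grip is an upright block, 20 mm (stand x) by 24 mm (stand y), z 16 to 80 mm, at stand x -90 mm; a 12 mm thick web joins its +x face to the bar at z 30 to 42 mm.
- thinner: Bystander: round amber bottle, upright, 60 mm in diameter, 160 mm tall. Origin at the centre of its underside.
- cup: Bystander: white ceramic cup, upright, 72 mm in diameter at the rim, 90 mm tall. Origin at the centre of its underside.
- dish: Bystander: grey bowl, 120 mm in diameter, 40 mm tall. Origin at the centre of its underside.
- tape: Bystander: yellow roll of tape lying flat, 90 mm in diameter, 24 mm high. Origin at the centre of its underside.
- knife: Bystander: ink spatula 200 mm long lying flat. Origin near its middle, x along its length.
- brush: Bystander: brush 180 mm long lying flat. Origin near its middle, x along its length.
- brayer: Bystander: rubber ink roller (36 mm in diameter, 90 mm wide) with a wooden handle, 150 mm long, about 45 mm high, lying on the print board. Origin below the middle of the roller; x towards the handle end.
- board: Fixed plywood board 240 x 280 x 12 mm with a dark print on it. Origin at the centre of its underside.

How it is judged (in metres and radians):
At the end, for the whole second after the job is handed in: The bottle stands upright (within 0.1 rad), cap up, at rest on the cork pad inside the bay (base centre within 22 mm of the pad's centre in the stand's x and 27 mm in its y), the guard is closed (joint at least 0.093 of 0.105 m), and every bystander is within 30 mm of where it began (angle between bottle's own z axis and vertical below 0.1 rad and x of bottle in the frame of bay between -0.022 and 0.022 m and y of bottle in the frame of bay between -0.027 and 0.027 m and z of bottle in the frame of bay between -0.005 and 0.006 m and linear speed of bottle below 0.02 m/s and value of joint guard above 0.093 m and distance of each of thinner, cup, dish, tape, knife, brush, brayer from where it was at the start of the episode below 0.03 m); the robot touches nothing.
It fails at once if the bottle is dropped: it moves faster than 0.7 m/s while the fingers do not touch it (linear speed of bottle above 0.7 m/s and contact force between the fingers and bottle below 0.05 N).
It also fails if it takes over 59 s, if anything falls off the work surface, if the arm or the gripper's body presses on something with over 40 N, if the wrist force passes 120 N, or if a joint passes its speed limit or range.

## Working session

There is one attempt and no reset: what is moved stays moved. The work goes in short steps, Python scripts to look and compute and a shell command to move; the robot and the scene stay as the last step left them, time stands still between calls to the robot, and variables do not carry over. Pictures are saved under pics/ and viewed, at most 10 in all, crops included, and the job is handed in when it is done.

```bash
mkdir -p pics; ls; python3 - <<'E'
from workcell import *
import cv2,numpy as np
for n in("scene","top"):
    p,d=get_image(n); cv2.imwrite(f"pics/{n}0.png",p[:,:,::-1]); np.save(f"pics/{n}0.npy",d); np.save(f"pics/{n}0p.npy",p)
    c=camera_params(n); print(n,np.round(c["camera_matrix"],1).tolist(),np.round(c["extrinsics"],3).tolist())
print(get_obs())
E
```

```text
pics
scene [[470.3, 0.0, 329.2], [0.0, 470.3, 195.0], [0.0, 0.0, 1.0]] [[0.766, 0.506, -0.396, 1201.528], [0.643, -0.619, 0.451, -780.593], [-0.017, -0.6, -0.8, 1476.95], [0.0, 0.0, 0.0, 1.0]]
top [[396.0, 0.0, 319.0], [0.0, 396.0, 201.9], [0.0, 0.0, 1.0]] [[0.023, -0.996, 0.091, 416.144], [-1.0, -0.021, 0.015, -36.792], [-0.013, -0.092, -0.996, 1453.883], [0.0, 0.0, 0.0, 1.0]]
{'t': 0.1, 'qpos': array([-1.36500367e+00,  4.23743197e-01,  1.63063335e+00, -2.66982961e-05,
        1.08858222e+00, -1.89468656e-02]), 'qvel': array([-1.05262531e-03, -2.25257286e-03, -1.23482552e-03,  6.95083170e-05,
       -1.57135352e-03,  7.14565979e-04]), 'joint_torque': array([ 2.40363324e-04, -5.45614100e+01, -2.74324983e+01,  6.46073604e-02,
        1.88688742e-02, -2.79903793e-05]), 'ee_pos': array([ 139.2285984 , -608.77060055,  221.98490856]), 'orientation': array([-3.12042755e+00, -3.52144624e-01,  2.37061340e-04]), 'ft_force': array([-0.19398937, -0.23094583,  0.34385268]), 'moment': array([ 0.00490387,  0.02754974, -0.04639116]), 'grasp_force': 0.0, 'width': 87.70624775117476}
```

View pics/scene0.png

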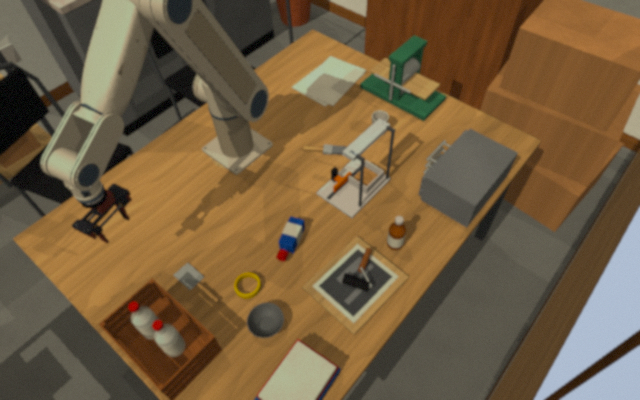

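View pics/top0.png

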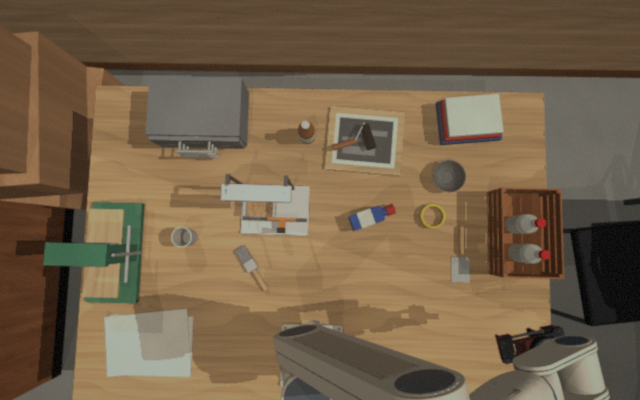

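The scene view shows the bottle at about (290,236), with its cap at (283,254). The top view shows the bottle at (367,217) with its cap at (390,210), the stand at (275,210), the lamp bar at (256,192), and the orange guard at (277,219).

```bash
cat > h.py <<'E'
import numpy as np,cv2
from workcell import camera_params
def world(n,d):
    c=camera_params(n);K=c["camera_matrix"];E=c["extrinsics"]
    v,u=np.mgrid[:d.shape[0],:d.shape[1]]
    P=np.stack([(u-K[0,2])/K[0,0]*d,(v-K[1,2])/K[1,1]*d,d],-1)
    return P@E[:3,:3].T+E[:3,3]
def ray(n,uv,z):
    c=camera_params(n);K=c["camera_matrix"];E=c["extrinsics"]
    uv=np.atleast_2d(uv).astype(float)
    r=np.c_[(uv[:,0]-K[0,2])/K[0,0],(uv[:,1]-K[1,2])/K[1,1],np.ones(len(uv))]@E[:3,:3].T
    return E[:3,3]+r*((z-E[2,3])/r[:,2])[:,None]
def rect(P):
    c,s,a=cv2.minAreaRect(np.float32(P[:,:2])); return np.round(c,1),np.round(s,1),round(a,2)
def pix(m): v,u=np.nonzero(m); return np.c_[u,v]
E
python3 - <<'E'
from h import *
for n in("top","scene"):
    p=np.load(f"pics/{n}0p.npy");d=np.load(f"pics/{n}0.npy");W=world(n,d)
    h=cv2.cvtColor(p,cv2.COLOR_RGB2HSV).astype(int);H,S,V=h[...,0],h[...,1],h[...,2]
    near=(np.hypot(W[...,0]-400,W[...,1]+160)<170)
    blue=(H>100)&(H<130)&(S>120)&near; red=((H<6)|(H>172))&(S>150)&near&(V>80)
    for nm,m in(("blue",blue),("red",red)):
        q=W[m]; print(n,nm,m.sum(),pix(m).mean(0),np.median(q,0).round(1),np.percentile(q[:,2],[5,50,95]).round(1))
        t=q[q[:,2]>(48 if nm=="blue" else 35)]; print("  rect top",len(t),rect(t), t.mean(0).round(1))
    st=np.hypot(W[...,0]-430,W[...,1]-90)<220
    wh=(S<60)&(V>120)&st
    bar=(W[...,2]>265)&(W[...,2]<300)&st&(d>0)
    b=W[bar]; print("bar",len(b),rect(b),np.median(b[:,2]))
    pl=wh&(W[...,2]>5)&(W[...,2]<19); print("plate",pl.sum(),rect(W[pl]))
    fe=wh&(W[...,2]>42)&(W[...,2]<58); print("fence",fe.sum(),rect(W[fe]))
    org=(H>5)&(H<16)&(S>180)&(V>120)&st&(W[...,2]>38)&(W[...,2]<60); print("guard",org.sum(),rect(W[org]),W[org].mean(0).round(1))
    bl=(V<60)&st&(W[...,2]>65)&(W[...,2]<90); print("grip",bl.sum(),rect(W[bl]) if bl.sum() else 0,W[bl].mean(0).round(1))
p=np.load("pics/top0p.npy")[170:260,200:420,::-1]
cv2.imwrite("pics/c1.png",cv2.resize(p,None,fx=3.6,fy=3.6,interpolation=cv2.INTER_CUBIC))
E
```

```text
top blue 99 [369.1010101  215.71717172] [ 499.3 -216.8   56.1] [50.8 56.1 60.9]
  rect top 96 (array([ 474.9, -134.4]), array([ 44.6, 223.4]), 19.76) [ 497.6 -189.4   70.7]
top red 45 [394.02222222 208.28888889] [ 518.3 -264.7   46.2] [40.6 46.2 52.6]
  rect top 45 (array([ 466.1, -159.7]), array([ 28.7, 264. ]), 27.92) [ 515.9 -255.8  108.5]
bar 1221 (array([562.9, 169.9]), array([209.2,  79.5]), 89.79) 284.09235901092256
plate 1656 (array([451., 143.]), array([253.2, 319.9]), 17.85)
fence 48 (array([530.2, 158.8]), array([ 76.3, 198.1]), 17.51)
guard 0 (array([0., 0.]), array([0., 0.]), 0.0) [nan nan nan]
grip 0 0 [nan nan nan]
scene blue 261 [289.55938697 237.82758621] [ 508.3 -225.4   52.7] [24.6 52.7 60.1]
  rect top 184 (array([ 496.3, -187.6]), array([ 52. , 115.6]), 21.06) [ 502.1 -199.6   54.9]
scene red 25 [282.76 251.6 ] [ 524.2 -264.5   44.6] [38.3 44.6 48.1]
  rect top 25 (array([ 526.8, -264.7]), array([26.6, 14.3]), 28.18) [ 525.6 -265.1   43.9]
bar 775 (array([562.3, 171.9]), array([ 81.7, 217.3]), 0.62) 282.66363950706136
plate 1080 (array([453.7, 150.1]), array([257.4, 308.7]), 89.77)
fence 37 (array([542.9, 196.2]), array([112.9,  82.1]), 89.47)
guard 76 (array([472.7, 113.1]), array([92.6, 35.8]), 89.16) [480.1 110.   46.8]
grip 21 (array([447.4, 112.1]), array([15.7, 13.7]), 83.86) [446.8 111.3  74.7]<stdin>:16: RuntimeWarning: Mean of empty slice.
  ret = um.true_divide(
<stdin>:17: RuntimeWarning: Mean of empty slice.
```

View pics/c1.png

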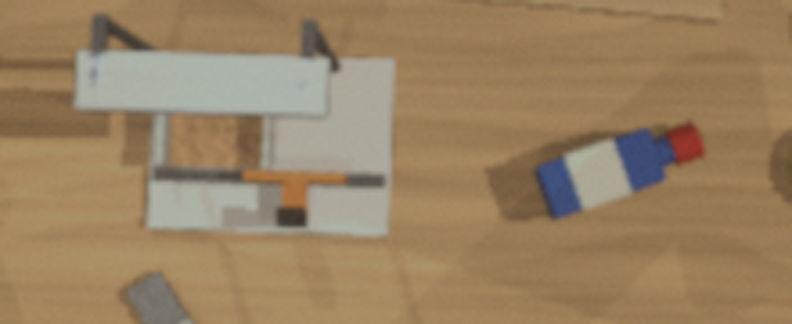

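The crop shows the stand plate corners at (147,229), (387,236) and (396,60), and the lamp bar across (74..330, 52..117). The bottle's top face corners are (538,172), (556,217), (664,180) and (648,130), and its cap is at (685,144).

```bash
python3 - <<'E'
from h import *
f=lambda c:(np.array(c)+.5)/3.6-.5+[200,170]
def fit(L,Wd):
    L=np.array(L,float);Wd=Wd[:,:2];a=L-L.mean(0);b=Wd-Wd.mean(0)
    th=np.arctan2((a[:,0]*b[:,1]-a[:,1]*b[:,0]).sum(),(a*b).sum());R=np.array([[np.cos(th),-np.sin(th)],[np.sin(th),np.cos(th)]])
    o=Wd.mean(0)-R@L.mean(0);print("yaw",np.degrees(th).round(2),"o",o.round(1),"res",(Wd-(L@R.T+o)).round(1).tolist())
fit([(-105,70),(-105,-175),(75,-175)],ray("top",f([(147,229),(387,236),(396,60)]),12))
fit([(-10,78),(-10,-132),(40,-132),(40,78)],ray("top",f([(74,107),(327,117),(330,56),(76,52)]),284))
print("grip",ray("top",f([(291,215)]),80).round(1), "guard bar ends",ray("top",f([(243,176),(346,180)]),50).round(1).tolist())
q=ray("top",f([(538,172),(556,217),(664,180),(648,130)]),56);print(q.round(1).tolist())
b=(q[0]+q[1])/2;t=(q[2]+q[3])/2;print("base",b,"len",np.linalg.norm(t-b),"yaw",np.degrees(np.arctan2(*(t-b)[[1,0]])), "capc",ray("top",f([(685,144)]),36))
for n in("top","scene"):
    p=np.load(f"pics/{n}0p.npy");d=np.load(f"pics/{n}0.npy");W=world(n,d)
    h=cv2.cvtColor(p,cv2.COLOR_RGB2HSV).astype(int);H,S,V=h[...,0],h[...,1],h[...,2]
    m=(np.hypot(W[...,0]-500,W[...,1]+200)<95)&(W[...,2]>46)&(W[...,2]<66)&(((H>100)&(H<130)&(S>100))|((S<70)&(V>110)))
    print(n,m.sum(),rect(W[m]),np.median(W[m][:,2]))
    m=(np.abs(W[...,2]-284)<10)&(np.hypot(W[...,0]-550,W[...,1]-170)<150)&(W[...,0]<575)&(S<60)&(V>110)
    print("bar",rect(W[m]))
E
```

```text
yaw -0.71 o [532.3 198.3] res [[-0.7, -0.6], [0.8, 1.5], [-0.1, -0.9]]
yaw -0.37 o [532.  198.1] res [[2.1, -0.1], [-0.4, 0.1], [0.4, -0.6], [-2.0, 0.6]]
grip [[443.6 116.1  80. ]] guard bar ends [[481.5, 168.1, 50.0], [479.8, 66.2, 50.0]]
[[491.5, -122.3, 56.0], [447.9, -140.6, 56.0], [486.4, -245.6, 56.0], [535.2, -229.6, 56.0]]
base [ 469.72500537 -131.46486868   56.        ] len 113.80342254730276 yaw -68.84481608398649 capc [[ 523.70088836 -269.17829714   36.        ]]
top 472 (array([ 495.5, -190.7]), array([ 56.5, 125.9]), 21.32) 56.35055952298478
bar (array([548.3, 170.7]), array([210.9,  50. ]), 89.43)
scene 396 (array([ 495.6, -188.9]), array([ 55.1, 122.1]), 21.49) 54.92565459399225
bar (array([549.1, 171.8]), array([216.1,  51.5]), 89.4)
```

```bash
python3 -m creep '{"delta_pos":[[0.0224,-0.0131,0],[0.0224,-0.0131,0],[0.0224,-0.0131,0],[0.0224,-0.0131,0],[0.0224,-0.0131,0],[0.0224,-0.0131,0],[0.0224,-0.0131,0],[0.0224,-0.0131,0],[0.0224,-0.0131,0],[0.0224,-0.0131,0],[0.0224,-0.0131,0],[0.0224,-0.0131,0],[0.0224,-0.0131,0],[0.0224,-0.0131,0],[0.0224,-0.0131,0],[0.0224,-0.0131,0],[0.0224,-0.0131,0],[0.0224,-0.0131,0],[0.0224,-0.0131,0],[0.0224,-0.0131,0]],"twist":[[0,0,0],[0,0,0],[0,0,0],[0,0,0],[0,0,0],[0,0,0],[0,0,0],[0,0,0],[0,0,0],[0,0,0],[0,0,0],[0,0,0],[0,0,0],[0,0,0],[0,0,0],[0,0,0],[0,0,0],[0,0,0],[0,0,0],[0,0,0]]}' 1
python3 -m creep '{"delta_pos":[[0,0,0],[0,0,0],[0,0,0],[0,0,0],[0,0,0],[0,0,0],[0,0,0],[0,0,0],[0,0,0],[0,0,0],[0,0,0],[0,0,0],[0,0,0],[0,0,0],[0,0,0],[0,0,0],[0,0,0],[0,0,0],[0,0,0],[0,0,0]],"twist":[[0,0,-7],[0,0,-7],[0,0,-7],[0,0,-7],[0,0,-7],[0,0,-7],[0,0,-7],[0,0,-7],[0,0,-7],[0,0,-7],[0,0,-7],[0,0,-7],[0,0,-7],[0,0,-7],[0,7,0],[0,7,0],[0,7,0],[0,7,0],[0,7,0],[0,0,0]]}'
cat >> h.py <<'E'
from scipy.spatial.transform import Rotation as Ro
def to(T=None,o=None):
    from workcell import get_obs
    o=get_obs();R=Ro.from_rotvec(o["orientation"]).as_matrix()
    print("t",o["t"],"tcp",o["ee_pos"].round(1),"q",o["qpos"].round(3),"F",o["ft_force"].round(1),"w",round(o["width"],1),"g",round(o["grasp_force"],1));print(R.T.round(3))
    if T is not None: print("tool delta mm",(R.T@(np.array(T)-o["ee_pos"])).round(1))
    return o,R
E
python3 -c "
from h import *
to([493,-189,16.5])"
```

```text
t: 1.77
ee_pos: [518.2, -252.8, 222.4]
orientation: [-3.121, -0.352, 0.001]
ft_force: [-1.5, 0.7, -0.3]
width: 87.9
grasp_force: 0.0
t: 3.43
ee_pos: [517.0, -255.8, 219.0]
orientation: [-1.474, -2.131, -0.468]
ft_force: [-0.8, -0.2, -0.5]
width: 88.0
grasp_force: 0.0
t 3.4333 tcp [ 517.  -255.8  219. ] q [-0.646  0.624  1.441  0.313  1.618 -1.08 ] F [-0.8 -0.2 -0.5] w 88.0 g 0.0
[[-0.287  0.762  0.581]
 [ 0.935  0.354 -0.003]
 [-0.208  0.542 -0.814]]
tool delta mm [-59.9   1.7 206.1]
```

```bash
python3 -m creep '{"delta_pos":[[-0.012,0,0.02],[-0.012,0,0.02],[-0.012,0,0.02],[-0.012,0,0.02],[-0.012,0,0.02],[0,0,0.01],[0,0,0.01],[0,0,0.01],[0,0,0.01],[0,0,0],[0,0,0],[0,0,0]],"twist":[[0,0,0],[0,0,0],[0,0,0],[0,0,0],[0,0,0],[0,0,0],[0,0,0],[0,0,0],[0,0,0],[0,0,0],[0,0,0],[0,0,0]]}'
python3 - <<'E'
from h import *
from workcell import get_image
to([493,-189,16.5])
p,d=get_image("scene"); cv2.imwrite("pics/s1.png",cv2.resize(p[140:300,180:400,::-1],None,fx=3,fy=3,interpolation=cv2.INTER_CUBIC))
E
```

```text
t: 4.43
ee_pos: [507.1, -225.2, 74.3]
orientation: [-1.475, -2.143, -0.465]
ft_force: [0.8, -0.2, 0.5]
width: 87.8
grasp_force: 0.0
t 4.4333 tcp [ 507.1 -225.2   74.3] q [-0.618  0.769  1.558  0.332  1.353 -1.145] F [ 0.8 -0.2  0.5] w 87.8 g 0.0
[[-0.293  0.766  0.573]
 [ 0.934  0.357  0.001]
 [-0.203  0.535 -0.82 ]]
tool delta mm [-1.2 -0.3 69.6]
```

View pics/s1.png

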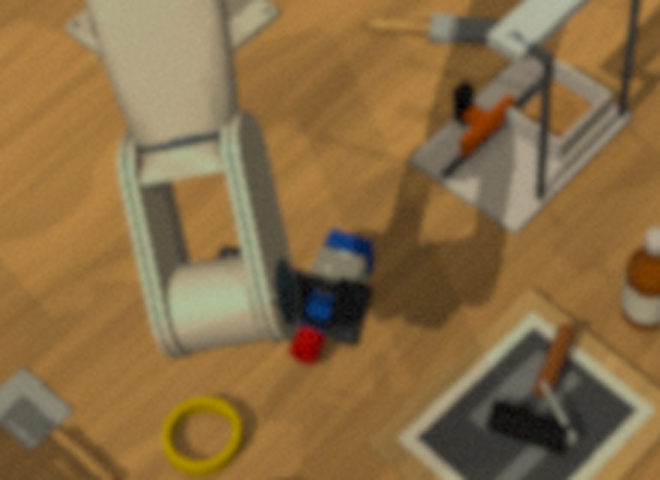

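The gripper straddles the bottle, centred near (320,300) in the crop with the cap at (307,345) and aligned with the bottle's axis. I'll go down and grip.

```bash
python3 -m creep '{"delta_pos":[[0,0,0.01],[0,0,0.01],[0,0,0.01],[0,0,0.01],[0,0,0.01],[0,0,0.01],[0,0,0.009],[0,0,0],[0,0,0]],"twist":[[0,0,0],[0,0,0],[0,0,0],[0,0,0],[0,0,0],[0,0,0],[0,0,0],[0,0,0],[0,0,0]]}'
python3 -m creep '{"delta_pos":[[0,0,0],[0,0,0],[0,0,0],[0,0,0],[0,0,0],[0,0,0],[0,0,0],[0,0,0],[0,0,0],[0,0,0]],"twist":[[0,0,0],[0,0,0],[0,0,0],[0,0,0],[0,0,0],[0,0,0],[0,0,0],[0,0,0],[0,0,0],[0,0,0]]}' 0
python3 -c "
from h import *
to()"
```

```text
t: 5.23
ee_pos: [492.1, -187.4, 16.6]
orientation: [-1.474, -2.14, -0.465]
ft_force: [0.3, -0.4, 0.8]
width: 87.8
grasp_force: 0.0
t: 6.07
ee_pos: [492.6, -188.1, 17.3]
orientation: [-1.475, -2.141, -0.465]
ft_force: [-1.2, -1.8, 3.1]
width: 55.9
grasp_force: 30.0
t 6.0667 tcp [ 492.6 -188.1   17.3] q [-0.585  0.822  1.636  0.363  1.223 -1.169] F [-1.2 -1.8  3.1] w 55.9 g 30.0
[[-0.292  0.765  0.573]
 [ 0.934  0.356  0.   ]
 [-0.204  0.536 -0.819]]
```

```bash
python3 -m creep '{"delta_pos":[[0.0143,0,-0.0205],[0.0143,0,-0.0205],[0.0143,0,-0.0205],[0.0143,0,-0.0205],[0.0143,0,-0.0205],[0.0143,0,-0.0205],[0.0143,0,-0.0205],[0.0143,0,-0.0205],[0,0,0],[0,0,0]],"twist":[[0,0,0],[0,0,0],[0,0,0],[0,0,0],[0,0,0],[0,0,0],[0,0,0],[0,0,0],[0,0,0],[0,0,0]]}'
python3 -m creep '{"delta_pos":[[0,0,0],[0,0,0],[0,0,0],[0,0,0],[0,0,0],[0,0,0],[0,0,0],[0,0,0],[0,0,0],[0,0,0],[0,0,0],[0,0,0],[0,0,0],[0,0,0],[0,0,0],[0,0,0],[0,0,0],[0,0,0],[0,0,0],[0,0,0]],"twist":[[0,-4.5,0],[0,-4.5,0],[0,-4.5,0],[0,-4.5,0],[0,-4.5,0],[0,-4.5,0],[0,-4.5,0],[0,-4.5,0],[0,-4.5,0],[0,-4.5,0],[0,-4.5,0],[0,-4.5,0],[0,-4.5,0],[0,-4.5,0],[0,-4.5,0],[0,-4.5,0],[0,-4.5,0],[0,-4.5,0],[0,-4.5,0],[0,-4.5,0]]}'
python3 -c "
from h import *
to()"
```

```text
t: 6.9
ee_pos: [493.0, -188.5, 217.3]
orientation: [-1.476, -2.144, -0.465]
ft_force: [0.1, 1.1, -3.0]
width: 55.6
grasp_force: 30.0
t: 8.57
ee_pos: [489.6, -177.3, 223.2]
orientation: [1.314, 1.882, -0.687]
ft_force: [-0.7, -0.7, -3.1]
width: 56.0
grasp_force: 30.0
t 8.5667 tcp [ 489.6 -177.3  223.2] q [ 0.114  0.341  2.167 -1.308  0.954  0.759] F [-0.7 -0.7 -3.1] w 56.0 g 30.0
[[-0.213  0.553 -0.806]
 [ 0.942  0.336 -0.018]
 [ 0.261 -0.763 -0.592]]
```

```bash
python3 -m creep '{"delta_pos":[[0,0,0],[0,0,0],[0,0,0],[0,0,0],[0,0,0],[0,0,0],[0,0,0],[0,0,0],[0,0,0],[0,0,0],[0,0,0],[0,0,0],[0,0,0],[0,0,0]],"twist":[[-4.8,-0.1,-3.5],[-4.8,-0.1,-3.5],[-4.8,-0.1,-3.5],[-4.8,-0.1,-3.5],[-4.8,-0.1,-3.5],[-4.8,-0.1,-3.5],[-4.8,-0.1,-3.5],[-4.8,-0.1,-3.5],[-4.8,-0.1,-3.5],[-4.8,-0.1,-3.5],[-4.8,-0.1,-3.5],[-4.8,-0.1,-3.5],[0,0,0],[0,0,0]]}'
python3 - <<'E'
from h import *
from workcell import get_image
to()
p,d=get_image("scene"); cv2.imwrite("pics/s2.png",cv2.resize(p[60:300,150:450,::-1],None,fx=2.5,fy=2.5,interpolation=cv2.INTER_CUBIC))
E
```

```text
t: 9.73
ee_pos: [489.5, -139.4, 284.8]
orientation: [0.451, 2.334, -0.173]
ft_force: [0.8, -0.1, -3.5]
width: 55.8
grasp_force: 30.0
t 9.7333 tcp [ 489.5 -139.4  284.8] q [-0.249 -0.055  2.314 -0.639  0.142 -0.838] F [ 0.8 -0.1 -3.5] w 55.8 g 30.0
[[-0.664  0.27  -0.697]
 [ 0.37   0.929  0.008]
 [ 0.65  -0.253 -0.717]]
```

View pics/s2.png

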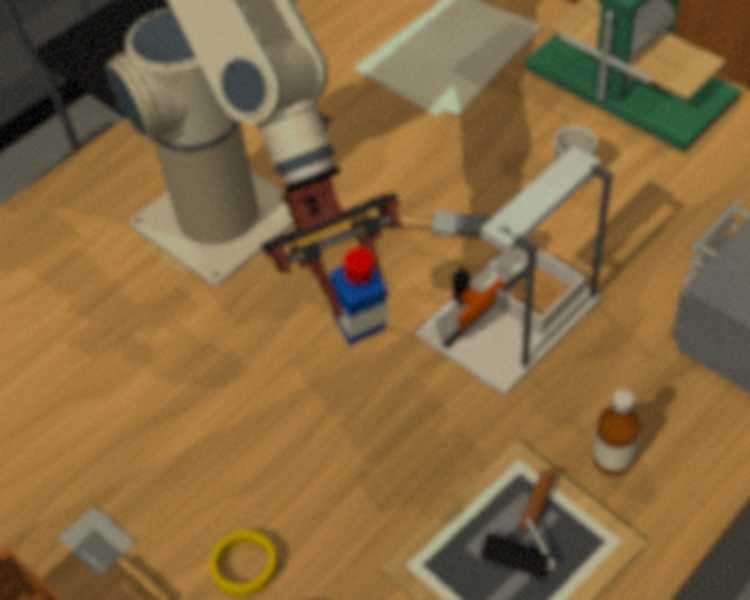

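Upright bottle near (357,295) in the crop, but the wrist pitch joint is close to its limit. I'll fit the arm kinematics from the readings taken so far and choose a reachable placing tilt.

```bash
cat > k.py <<'E'
import numpy as np
from scipy.spatial.transform import Rotation as Ro
from scipy.optimize import least_squares
D=[([-1.365,.42374,1.63063,0,1.08858,-.01895],[139.23,-608.77,221.98]),([-.646,.624,1.441,.313,1.618,-1.08],[517,-255.8,219]),
([-.618,.769,1.558,.332,1.353,-1.145],[507.1,-225.2,74.3]),([-.585,.822,1.636,.363,1.223,-1.169],[492.6,-188.1,17.3]),
([.114,.341,2.167,-1.308,.954,.759],[489.6,-177.3,223.2]),([-.249,-.055,2.314,-.639,.142,-.838],[489.5,-139.4,284.8])]
e=lambda a,t:Ro.from_euler(a,t).as_matrix()
def fk(q,p):
    a1,d1,L1,L2,a3,L3=p
    R1=e('z',q[0]);R2=R1@e('y',q[1]);R3=R2@e('y',q[2]);R5=R3@e('z',q[3])@e('y',q[4]);R6=R5@e('z',q[5])
    return R1@[a1,0,d1]+R2@[0,0,L1]+R3@[a3,0,L2]+R5@[0,0,L3],R6
s=least_squares(lambda p:np.concatenate([fk(q,p)[0]-x for q,x in D]),[0,350,400,400,0,250]);P=s.x
LO=np.array([-3,-.9,.09,-1.31,.11,-2.54]);HI=np.array([3,2.11,2.58,4.45,2.69,2.54])
OFF=np.eye(3)
def ik(x,R,q0):
    f=lambda q:np.r_[(fk(q,P)[0]-x)/100,(Ro.from_matrix(R.T@fk(q,P)[1]@OFF).as_rotvec())*2]
    r=least_squares(f,np.clip(q0,LO+.01,HI-.01),bounds=(LO,HI));return r.x,np.linalg.norm(r.fun)
E
python3 - <<'E'
from k import *
from workcell import get_obs
o=get_obs();R=Ro.from_rotvec(o["orientation"]).as_matrix()
print("params",P.round(1),"res",np.abs(s.fun).max().round(1)); print((fk(o["qpos"],P)[1].T@R).round(2))
import k; k.OFF=np.round(fk(o["qpos"],P)[1].T@R)
for tau in(35,45,55,60):
  for hd in(0,10,20,30):
    t,h=np.radians([tau,hd]);z=np.array([np.cos(t)*np.cos(h),np.cos(t)*np.sin(h),-np.sin(t)]);y=np.array([-np.sin(h),np.cos(h),0])
    Rt=np.c_[np.cross(y,z),y,z]
    for zb in(14,70):
        x=np.array([532,198,zb+75])+19*z; q,c=ik(x,Rt,o["qpos"]*[1,1,1,.5,1,1]+[.4,0,0,0,.2,0]); print(tau,hd,zb,q.round(2),round(c,3))
E
```

```text
params [-1.000e-01  3.121e+02  5.638e+02  4.847e+02  7.740e+01  3.101e+02] res 12.4
[[ 0. -1. -0.]
 [ 1.  0.  0.]
 [-0. -0.  1.]]
35 0 14 [ 0.57  0.5   2.09 -1.31  0.43  0.26] 0.832
35 0 70 [ 0.57  0.38  2.13 -1.31  0.42  0.22] 0.687
35 10 14 [ 0.42  0.45  2.13 -1.31  0.13 -0.05] 0.879
35 10 70 [ 0.42  0.34  2.16 -1.31  0.15 -0.06] 0.724
35 20 14 [ 0.42  0.45  2.13 -1.31  0.11 -0.19] 0.898
35 20 70 [ 0.42  0.34  2.17 -1.31  0.11 -0.19] 0.74
35 30 14 [ 0.43  0.45  2.13 -1.31  0.11 -0.31] 0.967
35 30 70 [ 0.43  0.34  2.17 -1.31  0.11 -0.31] 0.822
45 0 14 [ 0.52  0.49  2.11 -1.31  0.33  0.2 ] 0.522
45 0 70 [ 0.52  0.38  2.14 -1.31  0.34  0.18] 0.374
45 10 14 [ 0.42  0.47  2.13 -1.31  0.13 -0.05] 0.555
45 10 70 [ 0.43  0.36  2.17 -1.31  0.14 -0.05] 0.401
45 20 14 [ 0.42  0.47  2.13 -1.31  0.11 -0.19] 0.582
45 20 70 [ 0.42  0.36  2.17 -1.31  0.11 -0.2 ] 0.429
45 30 14 [ 0.43  0.47  2.13 -1.31  0.11 -0.32] 0.67
45 30 70 [ 0.32  0.35  2.15  0.82  0.11 -2.54] 0.463
55 0 14 [ 0.49  0.5   2.12 -1.31  0.26  0.16] 0.208
55 0 70 [ 0.49  0.39  2.15 -1.31  0.28  0.15] 0.057
55 10 14 [ 0.41  0.48  2.14 -1.31  0.12 -0.05] 0.231
55 10 70 [ 0.43  0.38  2.17 -1.31  0.14 -0.05] 0.077
55 20 14 [ 0.42  0.48  2.14 -1.31  0.11 -0.2 ] 0.283
55 20 70 [ 0.42  0.37  2.17 -1.31  0.11 -0.2 ] 0.164
55 30 14 [ 0.32  0.48  2.12  0.8   0.11 -2.54] 0.294
55 30 70 [ 0.32  0.37  2.16  0.8   0.11 -2.54] 0.147
60 0 14 [ 0.47  0.5   2.13 -1.31  0.23  0.15] 0.05
60 0 70 [ 0.47  0.38  2.13 -0.99  0.28 -0.18] 0.0
60 10 14 [ 0.41  0.49  2.14 -1.31  0.12 -0.05] 0.069
60 10 70 [ 0.42  0.38  2.15 -0.84  0.16 -0.53] 0.0
60 20 14 [ 0.38  0.48  2.11 -0.35  0.11 -1.2 ] 0.176
60 20 70 [ 0.36  0.37  2.15 -0.05  0.11 -1.51] 0.019
60 30 14 [ 0.32  0.49  2.12  0.79  0.11 -2.54] 0.134
60 30 70 [ 0.3   0.37  2.15  0.78  0.16 -2.54] 0.006
```

```bash
python3 - <<'E'
s=open('k.py').read()
s=s.replace("a1,d1,L1,L2,a3,L3=p","a1,d1,L1,L2,a3,L3,a5=p").replace("R5@[0,0,L3],R6","R5@[a5,0,L3],R6").replace("[0,350,400,400,0,250])","[0,350,400,400,0,250,0])").replace("OFF=np.eye(3)","OFF=np.array([[0,-1,0],[1,0,0],[0,0,1.]])")
open('k.py','w').write(s)
E
python3 - <<'E'
from k import *
from workcell import get_obs
print("params",P.round(1)); print(s.fun.reshape(-1,3).round(1).tolist())
q0=get_obs()["qpos"]
for tau in(35,):
  for hd in range(30,111,10):
    t,h=np.radians([tau,hd]);z=np.array([np.cos(t)*np.cos(h),np.cos(t)*np.sin(h),-np.sin(t)]);y=np.array([-np.sin(h),np.cos(h),0])
    Rt=np.c_[np.cross(y,z),y,z]
    for nm,xb in(("here",[470,-140,180]),("mid",[500,60,180]),("hi",[532,198,70]),("lo",[532,198,14])):
        x=np.array(xb)+[0,0,75]+19*z
        best=min((ik(x,Rt,np.array([.3,.3,2.1,q4,.5,q6])) for q4 in(-.5,.8,1.6,3) for q6 in(-2,-1,0,1,2)),key=lambda r:r[1]); print(hd,nm,best[0].round(2),round(best[1],3))
E
```

```text
params [ 2.000e-01  3.148e+02  5.609e+02  4.779e+02  7.830e+01  3.123e+02
 -8.600e+00]
[[-11.4, -3.8, 0.3], [-7.8, -7.7, -3.3], [-7.4, -8.8, -1.8], [-7.1, -9.6, -1.1], [1.3, -9.2, -1.0], [-0.2, -7.0, 6.8]]
30 here [-0.77  0.25  2.25  1.37  0.93  2.37] 0.0
30 mid [-0.18  0.17  2.38  1.92  0.6   2.27] 0.0
30 hi [0.24 0.52 2.34 2.78 0.69 1.69] 0.0
30 lo [0.24 0.69 2.33 2.83 0.84 1.62] 0.0
40 here [-0.79  0.3   2.16  1.21  1.06  2.37] 0.0
40 mid [-0.27  0.21  2.32  1.64  0.74  2.35] 0.0
40 hi [0.14 0.53 2.3  2.41 0.71 1.82] 0.0
40 lo [0.13 0.69 2.3  2.51 0.83 1.69] 0.0
50 here [-0.79  0.35  2.08  1.08  1.18  2.35] 0.0
50 mid [-0.33  0.25  2.25  1.43  0.88  2.38] 0.0
50 hi [0.05 0.54 2.25 2.07 0.75 1.95] 0.0
50 lo [0.05 0.69 2.24 2.19 0.83 1.78] 0.0
60 here [-0.78  0.4   1.99  0.97  1.29  2.33] 0.0
60 mid [-0.36  0.3   2.17  1.27  1.01  2.38] 0.0
60 hi [-0.01  0.56  2.18  1.78  0.82  2.05] 0.0
60 lo [-0.01  0.7   2.18  1.89  0.85  1.89] 0.0
70 here [-0.75  0.45  1.91  0.87  1.39  2.3 ] 0.0
70 mid [-0.37  0.35  2.08  1.13  1.13  2.37] 0.0
70 hi [-0.05  0.58  2.11  1.53  0.9   2.13] 0.0
70 lo [-0.05  0.71  2.1   1.62  0.9   1.98] 0.0
80 here [-0.72  0.49  1.82  0.78  1.5   2.25] 0.0
80 mid [-0.36  0.4   2.    1.01  1.25  2.35] 0.0
80 hi [-0.07  0.61  2.02  1.32  1.    2.19] 0.0
80 lo [-0.07  0.73  2.01  1.39  0.97  2.06] 0.0
90 here [-0.68  0.53  1.74  0.69  1.59  2.2 ] 0.0
90 mid [-0.34  0.44  1.91  0.91  1.36  2.32] 0.0
90 hi [-0.07  0.64  1.93  1.16  1.1   2.22] 0.0
90 lo [-0.07  0.75  1.92  1.21  1.06  2.11] 0.0
100 here [-0.64  0.57  1.67  0.6   1.68  2.15] 0.0
100 mid [-0.31  0.49  1.82  0.81  1.47  2.28] 0.0
100 hi [-0.06  0.68  1.84  1.02  1.21  2.23] 0.0
100 lo [-0.06  0.78  1.83  1.05  1.16  2.14] 0.0
110 here [-0.59  0.6   1.6   0.52  1.76  2.08] 0.0
110 mid [-0.28  0.53  1.74  0.73  1.57  2.24] 0.0
110 hi [-0.04  0.71  1.74  0.9   1.32  2.22] 0.0
110 lo [-0.04  0.81  1.74  0.92  1.27  2.15] 0.0
```

```bash
cat > plan.py <<'E'
from k import *
from workcell import get_obs
q0=get_obs()["qpos"]
def pose(hd,xb,tau=35):
    t,h=np.radians([tau,hd]);z=np.array([np.cos(t)*np.cos(h),np.cos(t)*np.sin(h),-np.sin(t)]);y=np.array([-np.sin(h),np.cos(h),0])
    return np.array(xb)+[0,0,75]+19*z,np.c_[np.cross(y,z),y,z]
q=np.array([-.77,.25,2.25,1.37,.93,2.37])
for hd,xb in((30,[470,-140,180]),(30,[430,0,150]),(30,[430,90,120]),(30,[480,150,75]),(30,[532,198,70]),(15,[532,198,70]),(3,[532,198,70]),(3,[532,198,14]),(3,[450,198,80])):
    q,c=ik(*pose(hd,xb),q); print(hd,xb,q.round(2),round(c,3))
    if xb[1]==-140: w2=q.copy()
w1=w2.copy();w1[5]=q0[5]
ts=np.linspace(0,1,21);F=[fk(q0+(w1-q0)*t,P) for t in ts];O=np.array([[0,-1,0],[1,0,0],[0,0,1.]])
for i in range(0,20,4):
    A=F[i][1]@O;B=F[i+4][1]@O
    print("rows",i,"tcp",F[i+4][0].round(0),"dpos/row mm",((A.T@(F[i+4][0]-F[i][0]))/4).round(1),"twist/row",np.degrees(Ro.from_matrix(A.T@B).as_rotvec()/4).round(2), "b_up",round(float(-(B[2,0]*.819+B[2,2]*.574)),2))
print("q6 twist deg",np.degrees(w2[5]-q0[5]))
E
python3 plan.py
```

```text
30 [470, -140, 180] [-0.77  0.25  2.25  1.37  0.93  2.37] 0.0
30 [430, 0, 150] [-0.47  0.21  2.49  1.79  0.78  2.11] 0.0
30 [430, 90, 120] [-0.11  0.3   2.55  2.34  0.74  1.82] 0.0
30 [480, 150, 75] [0.12 0.49 2.46 2.67 0.79 1.68] 0.0
30 [532, 198, 70] [0.24 0.52 2.34 2.78 0.69 1.69] 0.0
15 [532, 198, 70] [0.42 0.52 2.35 3.35 0.69 1.5 ] 0.0
3 [532, 198, 70] [0.55 0.53 2.31 3.79 0.71 1.35] 0.0
3 [532, 198, 14] [0.56 0.69 2.3  3.71 0.83 1.47] 0.0
3 [450, 198, 80] [0.71 0.47 2.45 3.92 0.8  1.39] 0.0
rows 0 tcp [ 438. -182.  234.] dpos/row mm [ 16.3 -13.2   4.1] twist/row [1.67 2.99 6.73] b_up 0.88
rows 4 tcp [ 396. -171.  190.] dpos/row mm [12.6 -7.7  4.1] twist/row [0.85 3.22 6.69] b_up 0.67
rows 8 tcp [ 391. -135.  174.] dpos/row mm [ 9.6 -0.2  2.5] twist/row [-0.15  3.51  6.49] b_up 0.36
rows 12 tcp [ 425. -111.  193.] dpos/row mm [ 8.1  8.4 -0.7] twist/row [-1.23  3.86  6.04] b_up 0.0
rows 16 tcp [ 483. -132.  244.] dpos/row mm [ 9.  17.1 -5.2] twist/row [-2.29  4.28  5.3 ] b_up -0.34
q6 twist deg 183.66719274895252
```

```bash
python3 -m creep '{"delta_pos":[[0.013,-0.0106,0.0033],[0.013,-0.0106,0.0033],[0.013,-0.0106,0.0033],[0.013,-0.0106,0.0033],[0.013,-0.0106,0.0033],[0.0101,-0.0062,0.0033],[0.0101,-0.0062,0.0033],[0.0101,-0.0062,0.0033],[0.0101,-0.0062,0.0033],[0.0101,-0.0062,0.0033]],"twist":[[1.3,2.4,5.4],[1.3,2.4,5.4],[1.3,2.4,5.4],[1.3,2.4,5.4],[1.3,2.4,5.4],[0.7,2.6,5.4],[0.7,2.6,5.4],[0.7,2.6,5.4],[0.7,2.6,5.4],[0.7,2.6,5.4]]}'
python3 - <<'E'
from h import *
to()
E
sed -i 's/np.linspace(0,1,21)/np.linspace(0,1,21)/' plan.py; python3 plan.py | grep -E "rows|q6"
```

```text
t: 10.62
ee_pos: [392.5, -135.6, 187.1]
orientation: [1.747, 2.224, 0.204]
ft_force: [0.6, -0.7, -1.9]
width: 56.0
grasp_force: 30.0
t 10.6167 tcp [ 392.5 -135.6  187.1] q [-0.405  0.04   2.31   0.131  0.462 -0.751] F [ 0.6 -0.7 -1.9] w 56.0 g 30.0
[[-0.212  0.966 -0.149]
 [ 0.922  0.248  0.296]
 [ 0.323 -0.075 -0.943]]
rows 0 tcp [ 382. -132.  178.] dpos/row mm [ 5.  -2.1  2.3] twist/row [0.21 2.08 4.14] b_up 0.49
rows 4 tcp [ 389. -113.  176.] dpos/row mm [4.7 1.4 1.2] twist/row [-0.19  2.23  4.02] b_up 0.28
rows 8 tcp [ 412. -102.  187.] dpos/row mm [ 4.8  5.  -0.2] twist/row [-0.61  2.4   3.83] b_up 0.07
rows 12 tcp [ 446. -106.  211.] dpos/row mm [ 5.6  8.6 -1.8] twist/row [-1.02  2.59  3.57] b_up -0.14
rows 16 tcp [ 483. -132.  244.] dpos/row mm [ 7.  11.9 -3.5] twist/row [-1.4   2.79  3.23] b_up -0.34
q6 twist deg 178.72657694045057
```

Following the plan; the rest of the joint path in 20 rows.

```bash
python3 -m creep '{"delta_pos":[[0.005,-0.002,0.002],[0.005,-0.002,0.002],[0.005,-0.002,0.002],[0.005,-0.002,0.002],[0.0047,0.0014,0.0012],[0.0047,0.0014,0.0012],[0.0047,0.0014,0.0012],[0.0047,0.0014,0.0012],[0.0048,0.005,0],[0.0048,0.005,0],[0.0048,0.005,0],[0.0048,0.005,0],[0.0056,0.0086,-0.0018],[0.0056,0.0086,-0.0018],[0.0056,0.0086,-0.0018],[0.0056,0.0086,-0.0018],[0.007,0.012,-0.0035],[0.007,0.012,-0.0035],[0.007,0.012,-0.0035],[0.007,0.012,-0.0035]],"twist":[[0.2,2.1,4.1],[0.2,2.1,4.1],[0.2,2.1,4.1],[0.2,2.1,4.1],[-0.2,2.2,4],[-0.2,2.2,4],[-0.2,2.2,4],[-0.2,2.2,4],[-0.6,2.4,3.8],[-0.6,2.4,3.8],[-0.6,2.4,3.8],[-0.6,2.4,3.8],[-1,2.6,3.6],[-1,2.6,3.6],[-1,2.6,3.6],[-1,2.6,3.6],[-1.4,2.8,3.2],[-1.4,2.8,3.2],[-1.4,2.8,3.2],[-1.4,2.8,3.2]]}'
python3 -c "
from h import *
to()"; python3 plan.py | grep -E "q6"
```

```text
t: 12.28
ee_pos: [484.2, -129.9, 244.1]
orientation: [-2.498, -0.652, -1.291]
ft_force: [-0.5, -0.1, -1.0]
width: 55.8
grasp_force: 30.0
t 12.2833 tcp [ 484.2 -129.9  244.1] q [-0.804  0.258  2.243  1.334  0.961 -0.758] F [-0.5 -0.1 -1. ] w 55.8 g 30.0
[[ 0.506  0.272  0.819]
 [ 0.498 -0.867 -0.02 ]
 [ 0.704  0.417 -0.574]]
q6 twist deg 179.10748563903587
```

Now the wrist turn of about 179° about tool z.

```bash
python3 -m creep '{"delta_pos":[[0,0,0],[0,0,0],[0,0,0],[0,0,0],[0,0,0],[0,0,0],[0,0,0],[0,0,0],[0,0,0],[0,0,0],[0,0,0],[0,0,0],[0,0,0],[0,0,0],[0,0,0],[0,0,0],[0,0,0],[0,0,0],[0,0,0],[0,0,0]],"twist":[[0,0,6],[0,0,6],[0,0,6],[0,0,6],[0,0,6],[0,0,6],[0,0,6],[0,0,6],[0,0,6],[0,0,6],[0,0,6],[0,0,6],[0,0,6],[0,0,6],[0,0,6],[0,0,6],[0,0,6],[0,0,6],[0,0,6],[0,0,6]]}'
python3 -m creep '{"delta_pos":[[0,0,0],[0,0,0],[0,0,0],[0,0,0],[0,0,0],[0,0,0],[0,0,0],[0,0,0],[0,0,0],[0,0,0],[0,0,0],[0,0,0]],"twist":[[0,0,6],[0,0,6],[0,0,6],[0,0,6],[0,0,6],[0,0,6],[0,0,6],[0,0,6],[0,0,6],[0,0,6],[0,0,0],[0,0,0]]}'
python3 - <<'E'
from h import *
from workcell import get_image
o,R=to()
# bottle axis in tool frame from the grasp, if it has not slipped
Rg=Ro.from_rotvec([-1.475,-2.141,-.465]).as_matrix();b=Rg.T@np.array([.361,-.933,0]);print("b tool",b.round(3),"b world",(R@b).round(3),"up in tool",R[2].round(3))
for n in("scene","top"):
    p,d=get_image(n);np.save(f"pics/{n}3.npy",d);np.save(f"pics/{n}3p.npy",p);cv2.imwrite(f"pics/{n}3.png",p[:,:,::-1])
E
```

```text
t: 13.95
ee_pos: [483.7, -129.3, 243.6]
orientation: [-1.543, 1.566, -0.272]
ft_force: [0.0, 0.3, -1.7]
width: 55.9
grasp_force: 30.0
t: 14.95
ee_pos: [484.2, -129.6, 244.2]
orientation: [-0.563, 2.127, 0.312]
ft_force: [0.3, 0.6, -2.4]
width: 56.1
grasp_force: 30.0
t 14.95 tcp [ 484.2 -129.6  244.2] q [-0.803  0.257  2.243  1.333  0.96   2.378] F [ 0.3  0.6 -2.4] w 56.1 g 30.0
[[-0.503 -0.278 -0.818]
 [-0.501  0.865  0.014]
 [ 0.704  0.417 -0.575]]
b tool [-0.82   0.005 -0.574] b world [ 0.006 -0.008  1.   ] up in tool [-0.818  0.014 -0.575]
```

View pics/scene3.png

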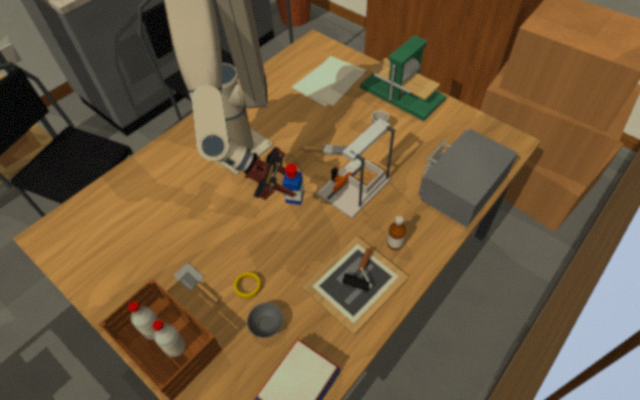

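The bottle is upright at (292,183), with its red cap at (291,168). I'll check where it sits in the hand.

```bash
python3 - <<'E'
from h import *
for n in("scene","top"):
    p=np.load(f"pics/{n}3p.npy");d=np.load(f"pics/{n}3.npy");W=world(n,d)
    h=cv2.cvtColor(p,cv2.COLOR_RGB2HSV).astype(int);H,S,V=h[...,0],h[...,1],h[...,2]
    nr=np.hypot(W[...,0]-470,W[...,1]+137)<110
    r=((H<6)|(H>172))&(S>150)&(V>80)&nr&(W[...,2]>290); b=(H>100)&(H<130)&(S>120)&nr&(W[...,2]>150)
    for m in(r,b): q=W[m]; print(n,m.sum(),pix(m).mean(0).round(1),np.median(q,0).round(1),np.percentile(q,[3,97],axis=0).round(0).tolist())
    top=W[r]; top=top[top[:,2]>np.percentile(top[:,2],97)-6]; print(" cap top",len(top),top.mean(0).round(1))
    sh=W[b&(np.abs(W[...,2]-298)<6)]; print(" shoulder",len(sh),rect(sh) if len(sh)>3 else '',sh.mean(0).round(1) if len(sh) else '')
E
```

```text
scene 124 [289.6 170.1] [ 482.8 -142.2  343.4] [[425.0, -170.0, 319.0], [496.0, -123.0, 351.0]]
scene 223 [292.7 184.1] [ 491.9 -151.1  295.7] [[466.0, -168.0, 192.0], [512.0, -116.0, 304.0]]
 cap top 51 [ 477.6 -141.9  348.8]
 shoulder 126 (array([ 481.3, -138.4]), array([51.3, 49.5]), 29.39) [ 489.5 -144.7  298.7]
top 123 [359.6 217.5] [ 477.3 -134.9  347.1] [[461.0, -149.0, 341.0], [492.0, -119.0, 350.0]]
top 38 [359.8 222. ] [ 455.4 -134.7  300.7] [[445.0, -165.0, 297.0], [507.0, -122.0, 304.0]]
 cap top 110 [ 477.  -134.2  347.6]
 shoulder 36 (array([ 476.2, -134.3]), array([47.9, 48.8]), 30.29) [ 464.9 -139.1  300.3]
```

```bash
python3 -m creep '{"delta_pos":[[0.0004,0.018,0.009],[0.0004,0.018,0.009],[0.0004,0.018,0.009],[0.0004,0.018,0.009],[0.0004,0.018,0.009],[0.0004,0.018,0.009],[0.0004,0.018,0.009],[0.0004,0.018,0.009],[0.0004,0.018,0.009],[0.0004,0.018,0.009],[0.0004,0.018,0.009],[0.0004,0.018,0.009],[-0.0007,0.0044,0.0133],[-0.0007,0.0044,0.0133],[-0.0007,0.0044,0.0133],[-0.0007,0.0044,0.0133],[-0.0007,0.0044,0.0133],[-0.0007,0.0044,0.0133],[0,0,0],[0,0,0]],"twist":[[0,0,0],[0,0,0],[0,0,0],[0,0,0],[0,0,0],[0,0,0],[0,0,0],[0,0,0],[0,0,0],[0,0,0],[0,0,0],[0,0,0],[0,0,0],[0,0,0],[0,0,0],[0,0,0],[0,0,0],[0,0,0],[0,0,0],[0,0,0]]}'
python3 - <<'E'
from h import *
from workcell import get_image
o,R=to([540.5,204,134])
p,d=get_image("scene");cv2.imwrite("pics/s4.png",cv2.resize(p[80:260,220:440,::-1],None,fx=3.4,fy=3.3,interpolation=cv2.INTER_CUBIC))
E
```

```text
t: 16.72
ee_pos: [496.1, 158.6, 140.2]
orientation: [-0.562, 2.125, 0.312]
ft_force: [1.1, 0.1, -1.9]
width: 55.6
grasp_force: 30.0
t 16.7167 tcp [496.1 158.6 140.2] q [0.063 0.493 2.465 2.596 0.799 1.704] F [ 1.1  0.1 -1.9] w 55.6 g 30.0
[[-0.502 -0.277 -0.819]
 [-0.501  0.866  0.014]
 [ 0.705  0.417 -0.573]]
tool delta mm [-29.8  17.   53.8]
```

View pics/s4.png

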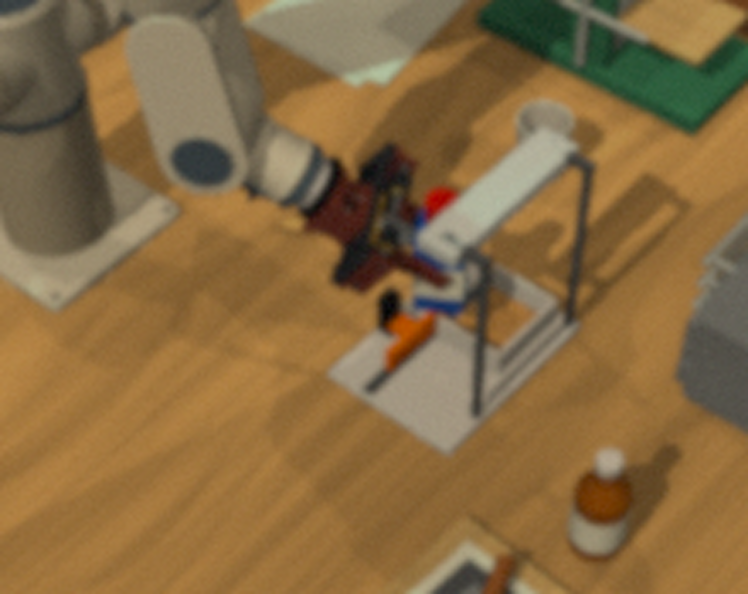

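The held bottle's base is at (440,300) in the crop, at the front of the bay and clear of the guard and lamp bar. Next I move it over the pad and square it up.

```bash
python3 -m creep '{"delta_pos":[[-0.0037,0.0021,0.0067],[-0.0037,0.0021,0.0067],[-0.0037,0.0021,0.0067],[-0.0037,0.0021,0.0067],[-0.0037,0.0021,0.0067],[-0.0037,0.0021,0.0067],[-0.0037,0.0021,0.0067],[-0.0037,0.0021,0.0067],[0,0,0],[0,0,0],[0,0,0],[0,0,0],[0,0,0],[0,0,0],[0,0,0],[0,0,0],[0,0,0],[0,0,0]],"twist":[[0,0,0],[0,0,0],[0,0,0],[0,0,0],[0,0,0],[0,0,0],[0,0,0],[0,0,0],[2.8,0,2],[2.8,0,2],[2.8,0,2],[2.8,0,2],[2.8,0,2],[2.8,0,2],[2.8,0,2],[2.8,0,2],[0,0,0],[0,0,0]]}'
python3 - <<'E'
from h import *
from workcell import get_image
o,R=to([542.4,198.5,134]);b=np.array([-.82,.005,-.574]);print("b",(R@b).round(3))
for n in("scene","top"):
    p,d=get_image(n);W=world(n,d)
    h=cv2.cvtColor(p,cv2.COLOR_RGB2HSV).astype(int);H,S,V=h[...,0],h[...,1],h[...,2]
    m=(H>100)&(H<130)&(S>110)&(np.hypot(W[...,0]-532,W[...,1]-198)<90)&(W[...,2]>60)&(W[...,2]<215)
    q=W[m];print(n,m.sum(),np.percentile(q,[3,50,97],axis=0).round(0).tolist() if len(q) else '')
E
```

```text
t: 18.27
ee_pos: [540.7, 204.5, 134.6]
orientation: [-0.039, 2.187, 0.045]
ft_force: [-0.1, 0.3, -2.1]
width: 55.8
grasp_force: 30.0
t 18.2667 tcp [540.7 204.5 134.6] q [0.547 0.522 2.33  3.773 0.708 1.385] F [-0.1  0.3 -2.1] w 55.8 g 30.0
[[-0.578 -0.011 -0.816]
 [-0.045  0.999  0.018]
 [ 0.815  0.047 -0.578]]
tool delta mm [-0.4 -6.   1.4]
b [ 0.007 -0.013  1.001]
scene 125 [[521.0, 175.0, 83.0], [552.0, 185.0, 182.0], [561.0, 221.0, 194.0]]
top 50 [[507.0, 175.0, 186.0], [511.0, 192.0, 190.0], [521.0, 225.0, 196.0]]
```

```bash
python3 -m creep '{"delta_pos":[[0.0053,-0.0006,0.0038],[0.0053,-0.0006,0.0038],[0.0053,-0.0006,0.0038],[0.0053,-0.0006,0.0038],[0.0053,-0.0006,0.0038],[0.0053,-0.0006,0.0038],[0.0053,-0.0006,0.0038],[0.0053,-0.0006,0.0038],[0,0,0],[0,0,0],[0,0,0]],"twist":[[0,0,0],[0,0,0],[0,0,0],[0,0,0],[0,0,0],[0,0,0],[0,0,0],[0,0,0],[0,0,0],[0,0,0],[0,0,0]]}'
python3 -m creep '{"delta_pos":[[0.0008,0,0.0006],[0.0008,0,0.0006],[0.0008,0,0.0006],[0.0008,0,0.0006],[0,0,0],[0,0,0]],"twist":[[0,0,0],[0,0,0],[0,0,0],[0,0,0],[0,0,0],[0,0,0]]}'
```

```text
t: 19.28
ee_pos: [541.2, 199.1, 82.3]
orientation: [-0.035, 2.188, 0.043]
ft_force: [0.0, 0.1, -1.7]
width: 56.1
grasp_force: 30.0
t: 19.78
ee_pos: [541.3, 199.1, 78.3]
orientation: [-0.035, 2.188, 0.043]
ft_force: [0.5, -0.3, -2.0]
width: 55.9
grasp_force: 30.0
```

```bash
python3 -m creep '{"delta_pos":[[0.0008,0,0.0006],[0.0008,0,0.0006],[0,0,0],[0,0,0]],"twist":[[0,0,0],[0,0,0],[0,0,0],[0,0,0]]}'
python3 -m creep '{"delta_pos":[[0.0008,0,0.0006],[0,0,0],[0,0,0]],"twist":[[0,0,0],[0,0,0],[0,0,0]]}'
python3 -m creep '{"delta_pos":[[0.0008,0,0.0006],[0,0,0],[0,0,0]],"twist":[[0,0,0],[0,0,0],[0,0,0]]}'
```

```text
t: 20.12
ee_pos: [541.4, 199.2, 76.4]
orientation: [-0.035, 2.187, 0.043]
ft_force: [-0.3, -0.2, -1.3]
width: 55.8
grasp_force: 30.0
t: 20.37
ee_pos: [541.5, 199.2, 76.3]
orientation: [-0.036, 2.185, 0.043]
ft_force: [-5.1, -0.4, 8.1]
width: 55.6
grasp_force: 30.0
t: 20.62
ee_pos: [541.5, 199.3, 76.2]
orientation: [-0.036, 2.183, 0.043]
ft_force: [-10.9, 1.1, 16.8]
width: 56.0
grasp_force: 30.0
```

Contact. I'll relieve the preload, then release.

```bash
python3 -m creep '{"delta_pos":[[-0.0012,0,-0.0009],[0,0,0],[0,0,0]],"twist":[[0,0,0],[0,0,0],[0,0,0]]}'
python3 -m creep '{"delta_pos":[[0,0,0],[0,0,0],[0,0,0],[0,0,0],[0,0,0],[0,0,0],[0,0,0],[0,0,0]],"twist":[[0,0,0],[0,0,0],[0,0,0],[0,0,0],[0,0,0],[0,0,0],[0,0,0],[0,0,0]]}' 1
python3 -c "
from h import *
to()"
```

```text
t: 20.87
ee_pos: [541.4, 199.3, 76.3]
orientation: [-0.036, 2.187, 0.043]
ft_force: [-5.5, 1.6, 6.9]
width: 56.0
grasp_force: 30.0
t: 21.53
ee_pos: [541.4, 199.2, 75.8]
orientation: [-0.035, 2.188, 0.043]
ft_force: [-0.5, 0.7, 0.6]
width: 87.6
grasp_force: 0.0
t 21.5333 tcp [541.4 199.2  75.8] q [0.536 0.693 2.323 3.672 0.844 1.515] F [-0.5  0.7  0.6] w 87.6 g 0.0
[[-0.579 -0.009 -0.815]
 [-0.041  0.999  0.018]
 [ 0.814  0.044 -0.579]]
```

```bash
python3 -m creep '{"delta_pos":[[0,0,-0.008],[0,0,-0.01],[0,0,-0.01],[0,0,-0.01],[0,0,-0.01],[0,0,-0.01],[0,0,0],[0,0,0]],"twist":[[0,0,0],[0,0,0],[0,0,0],[0,0,0],[0,0,0],[0,0,0],[0,0,0],[0,0,0]]}'
python3 - <<'E'
from h import *
from workcell import get_image
to()
for n in("scene","top"):
    p,d=get_image(n);W=world(n,d)
    h=cv2.cvtColor(p,cv2.COLOR_RGB2HSV).astype(int);H,S,V=h[...,0],h[...,1],h[...,2]
    m=(H>100)&(H<130)&(S>110)&(np.hypot(W[...,0]-532,W[...,1]-198)<90)&(W[...,2]>20)&(W[...,2]<160)
    q=W[m];print(n,m.sum(),np.percentile(q,[3,50,97],axis=0).round(0).tolist() if len(q) else '')
p,d=get_image("scene");cv2.imwrite("pics/s5.png",cv2.resize(p[100:240,260:430,::-1],None,fx=4,fy=4,interpolation=cv2.INTER_CUBIC))
E
```

```text
t: 22.2
ee_pos: [493.8, 197.1, 110.1]
orientation: [-0.036, 2.187, 0.044]
ft_force: [0.4, 1.0, 1.1]
width: 88.0
grasp_force: 0.0
t 22.2 tcp [493.8 197.1 110.1] q [0.609 0.591 2.414 3.755 0.841 1.497] F [0.4 1.  1.1] w 88.0 g 0.0
[[-0.578 -0.01  -0.816]
 [-0.042  0.999  0.018]
 [ 0.815  0.045 -0.578]]
scene 133 [[515.0, 169.0, 25.0], [549.0, 179.0, 122.0], [560.0, 214.0, 136.0]]
top 49 [[505.0, 174.0, 127.0], [512.0, 185.0, 132.0], [529.0, 220.0, 138.0]]
```

View pics/s5.png

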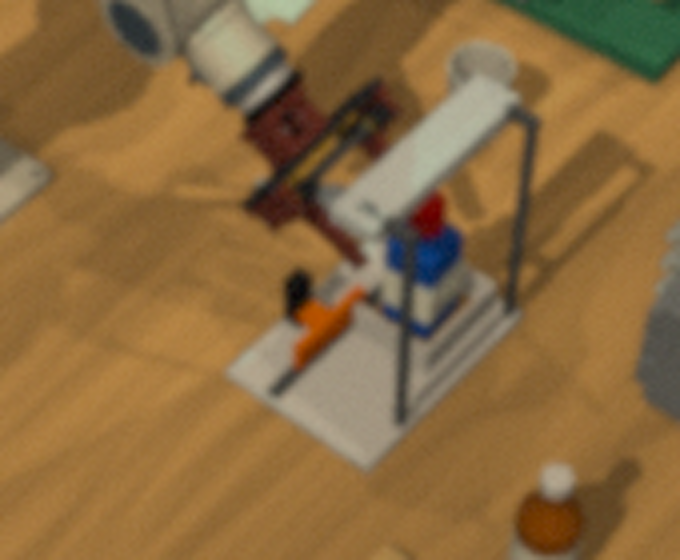

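The bottle stands upright in the bay at (425,270) in the crop, and the guard with its black grip at (298,295) is still open. Next I check reach for pushing the grip with shut fingers.

```bash
python3 - <<'E'
from k import *
from plan import pose
for tau in(35,42,50):
  for hd in(3,20,35):
    q=get=np.array([.609,.591,2.414,3.755,.841,1.497]);out=[]
    for x in([453,195,139],[445,130,130],[442,70,130],[442,70,60],[442,175,60]):
        q,c=ik(np.array(x,float),pose(hd,[0,0,0],tau)[1],q); out.append((q.round(2).tolist(),round(c,3)))
    print(tau,hd,*out,sep="\n  ")
E
```

```text
30 [470, -140, 180] [-0.77  0.25  2.25  1.37  0.93  2.37] 0.0
30 [430, 0, 150] [-0.47  0.21  2.49  1.79  0.78  2.11] 0.0
30 [430, 90, 120] [-0.11  0.3   2.55  2.34  0.74  1.82] 0.0
30 [480, 150, 75] [0.12 0.49 2.46 2.67 0.79 1.68] 0.0
30 [532, 198, 70] [0.24 0.52 2.34 2.78 0.69 1.69] 0.0
15 [532, 198, 70] [0.42 0.52 2.35 3.35 0.69 1.5 ] 0.0
3 [532, 198, 70] [0.55 0.53 2.31 3.79 0.71 1.35] 0.0
3 [532, 198, 14] [0.56 0.69 2.3  3.71 0.83 1.47] 0.0
3 [450, 198, 80] [0.71 0.47 2.45 3.92 0.8  1.39] 0.0
rows 0 tcp [567. 163. 166.] dpos/row mm [-22.1  -6.3   5.8] twist/row [-1.98 -2.02 -2.07] b_up 0.99
rows 4 tcp [604. 114. 220.] dpos/row mm [-14.4 -14.6  -0.5] twist/row [-1.4  -1.69 -2.93] b_up 0.96
rows 8 tcp [603.  45. 255.] dpos/row mm [ -2.7 -16.8  -8.7] twist/row [-1.13 -0.73 -3.59] b_up 0.9
rows 12 tcp [563. -38. 262.] dpos/row mm [  9.8 -11.7 -17.2] twist/row [-1.34  0.55 -3.77] b_up 0.83
rows 16 tcp [ 483. -132.  244.] dpos/row mm [ 19.4   0.6 -24.4] twist/row [-2.05  1.74 -3.35] b_up 0.76
q6 twist deg 49.91432528317579
35
  3
  ([0.73, 0.49, 2.47, 3.91, 0.83, 1.42], np.float64(0.0)
[... 1913 characters left out ...]
4, 0.57, 2.51, 3.34, 0.64, 1.55], np.float64(0.0))
  ([0.58, 0.56, 2.42, 3.79, 0.57, 1.42], np.float64(0.0))
50
  20
  ([0.44, 0.3, 2.4, 3.36, 0.27, 1.42], np.float64(0.0))
  ([0.24, 0.31, 2.46, 2.93, 0.34, 1.69], np.float64(0.0))
  ([0.02, 0.3, 2.49, 2.55, 0.38, 1.87], np.float64(0.0))
  ([0.02, 0.57, 2.5, 2.78, 0.63, 1.61], np.float64(0.0))
  ([0.4, 0.56, 2.45, 3.2, 0.57, 1.56], np.float64(0.0))
50
  35
  ([0.29, 0.31, 2.39, 2.41, 0.31, 2.03], np.float64(0.0))
  ([0.08, 0.32, 2.44, 2.18, 0.41, 2.07], np.float64(0.0))
  ([-0.14, 0.32, 2.44, 1.91, 0.48, 2.14], np.float64(0.0))
  ([-0.14, 0.56, 2.45, 2.26, 0.61, 1.73], np.float64(0.0))
  ([0.22, 0.56, 2.44, 2.67, 0.57, 1.67], np.float64(0.0))
```

```bash
python3 -m creep '{"delta_pos":[[0,0,-0.009],[0,0,-0.009],[0,0,-0.009],[0,0,-0.009],[0,0,-0.009],[0,0,0],[0,0,0],[0,0,0],[0,0,0],[0,0,0],[0,0,0]],"twist":[[0,0,0],[0,0,0],[0,0,0],[0,0,0],[0,0,0],[0,3,0],[0,3,0],[0,3,0],[0,3,0],[0,3,0],[0,0,0]]}'
python3 -c "
from h import *
to([445,66,130])"
```

```text
t: 23.27
ee_pos: [458.8, 195.6, 137.7]
orientation: [-0.042, 2.447, 0.044]
ft_force: [1.1, -0.0, -0.2]
width: 87.6
grasp_force: 0.0
t 23.2667 tcp [458.8 195.6 137.7] q [0.573 0.323 2.372 4.204 0.364 0.972] F [ 1.1 -0.  -0.2] w 87.6 g 0.0
[[-0.768 -0.019 -0.64 ]
 [-0.041  0.999  0.021]
 [ 0.639  0.042 -0.768]]
tool delta mm [  17.9 -129.1   -8.4]
```

```bash
python3 -m creep '{"delta_pos":[[0.0015,-0.0108,-0.0007],[0.0015,-0.0108,-0.0007],[0.0015,-0.0108,-0.0007],[0.0015,-0.0108,-0.0007],[0.0015,-0.0108,-0.0007],[0.0015,-0.0108,-0.0007],[0.0015,-0.0108,-0.0007],[0.0015,-0.0108,-0.0007],[0.0015,-0.0108,-0.0007],[0.0015,-0.0108,-0.0007],[0.0015,-0.0108,-0.0007],[0.0015,-0.0108,-0.0007],[0,0,0],[0,0,0]],"twist":[[0,0,0],[0,0,0],[0,0,0],[0,0,0],[0,0,0],[0,0,0],[0,0,0],[0,0,0],[0,0,0],[0,0,0],[0,0,0],[0,0,0],[0,0,0],[0,0,0]]}' 0
python3 -c "
from h import *
to([445,66,60])"
```

```text
t: 24.43
ee_pos: [442.9, 64.5, 127.9]
orientation: [-0.042, 2.45, 0.041]
ft_force: [-0.8, -1.1, 0.4]
width: 0.8
grasp_force: 0.0
t 24.4333 tcp [442.9  64.5 127.9] q [0.161 0.301 2.51  3.318 0.365 1.511] F [-0.8 -1.1  0.4] w 0.8 g 0.0
[[-0.77  -0.019 -0.638]
 [-0.041  0.999  0.019]
 [ 0.637  0.04  -0.77 ]]
tool delta mm [41.7  0.2 53.7]
```

```bash
python3 -m creep '{"delta_pos":[[0.0052,0,0.0067],[0.0052,0,0.0067],[0.0052,0,0.0067],[0.0052,0,0.0067],[0.0052,0,0.0067],[0.0052,0,0.0067],[0.0052,0,0.0067],[0.0052,0,0.0067],[0,0,0]],"twist":[[0,0,0],[0,0,0],[0,0,0],[0,0,0],[0,0,0],[0,0,0],[0,0,0],[0,0,0],[0,0,0]]}'
python3 -m creep '{"delta_pos":[[0,0.006,0],[0,0.006,0],[0,0.006,0],[0,0.006,0],[0,0.006,0],[0,0.006,0],[0,0.006,0],[0,0.006,0],[0,0.006,0],[0,0.006,0],[0,0.006,0],[0,0.006,0],[0,0.006,0],[0,0.006,0],[0,0,0]],"twist":[[0,0,0],[0,0,0],[0,0,0],[0,0,0],[0,0,0],[0,0,0],[0,0,0],[0,0,0],[0,0,0],[0,0,0],[0,0,0],[0,0,0],[0,0,0],[0,0,0],[0,0,0]]}'
python3 -c "
from h import *
to([442,174,60])"
```

```text
t: 25.18
ee_pos: [445.3, 66.7, 59.1]
orientation: [-0.044, 2.451, 0.041]
ft_force: [-0.3, 0.6, -0.2]
width: 0.8
grasp_force: 0.0
t: 26.43
ee_pos: [442.4, 151.2, 62.4]
orientation: [-0.044, 2.448, 0.042]
ft_force: [0.4, 0.5, 0.2]
width: 0.4
grasp_force: 0.0
t 26.4333 tcp [442.4 151.2  62.4] q [0.472 0.554 2.46  3.622 0.578 1.508] F [0.4 0.5 0.2] w 0.4 g 0.0
[[-0.769 -0.021 -0.639]
 [-0.043  0.999  0.019]
 [ 0.638  0.042 -0.769]]
tool delta mm [ 1.4 22.7  2.6]
```

```bash
cat > g.py <<'E'
from h import *
from workcell import get_image
import sys
p,d=get_image("scene");W=world("scene",d)
h=cv2.cvtColor(p,cv2.COLOR_RGB2HSV).astype(int);H,S,V=h[...,0],h[...,1],h[...,2]
m=(H>5)&(H<16)&(S>180)&(V>120)&(np.abs(W[...,0]-480)<14)&(np.abs(W[...,1]-150)<170)&(W[...,2]>36)&(W[...,2]<60)
q=W[m];print("guard bar",m.sum(),np.percentile(q,[2,50,98],axis=0).round(0).tolist())
if len(sys.argv)>1: cv2.imwrite(sys.argv[1],cv2.resize(p[80:240,230:430,::-1],None,fx=3.6,fy=3.6,interpolation=cv2.INTER_CUBIC))
E
python3 g.py pics/s6.png
```

```text
guard bar 54 [[468.0, 123.0, 36.0], [484.0, 160.0, 46.0], [491.0, 186.0, 55.0]]
```

View pics/s6.png

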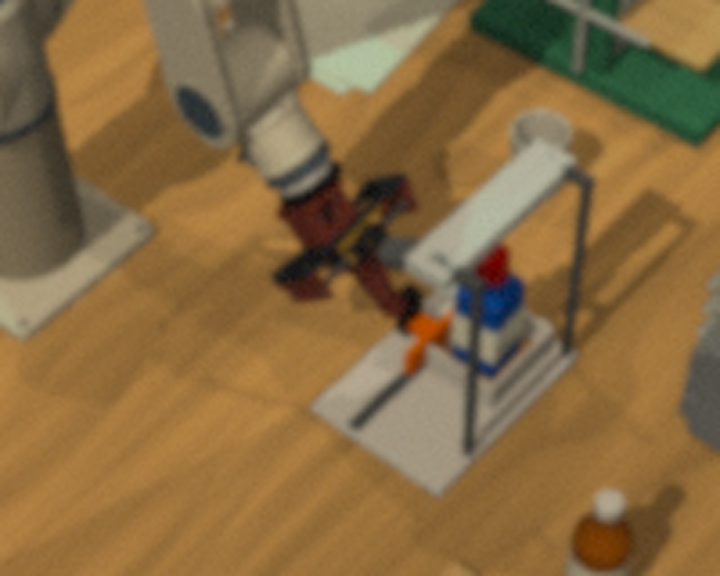

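The guard is moving: its right end in the crop is at (412,368), about y=123, so roughly 25 mm remain. I'll keep pushing and watch for the stop.

```bash
python3 -m creep '{"delta_pos":[[0,0.005,0],[0,0.005,0],[0,0.005,0],[0,0.004,0],[0,0,0]],"twist":[[0,0,0],[0,0,0],[0,0,0],[0,0,0],[0,0,0]]}'
python3 -m creep '{"delta_pos":[[0,0.002,0],[0,0.001,0],[0,0,0]],"twist":[[0,0,0],[0,0,0],[0,0,0]]}'
python3 -m creep '{"delta_pos":[[0,0.002,0],[0,0.001,0],[0,0,0]],"twist":[[0,0,0],[0,0,0],[0,0,0]]}'; python3 g.py
```

```text
t: 26.9
ee_pos: [441.5, 169.6, 62.2]
orientation: [-0.044, 2.449, 0.041]
ft_force: [0.8, -0.2, 0.2]
width: 0.4
grasp_force: 0.0
t: 27.15
ee_pos: [441.3, 171.8, 62.1]
orientation: [-0.043, 2.45, 0.04]
ft_force: [0.2, 0.0, -1.1]
width: 0.2
grasp_force: 0.2
t: 27.4
ee_pos: [441.2, 174.7, 62.2]
orientation: [-0.043, 2.45, 0.04]
ft_force: [0.9, -0.3, -0.5]
width: 0.5
grasp_force: 0.6
guard bar 39 [[469.0, 147.0, 36.0], [484.0, 179.0, 46.0], [490.0, 199.0, 55.0]]
```

```bash
python3 -m creep '{"delta_pos":[[0,0.002,0],[0,0,0],[0,0,0]],"twist":[[0,0,0],[0,0,0],[0,0,0]]}'
python3 -m creep '{"delta_pos":[[0,0.002,0],[0,0,0],[0,0,0]],"twist":[[0,0,0],[0,0,0],[0,0,0]]}'
python3 -m creep '{"delta_pos":[[0,0.002,0],[0,0,0],[0,0,0]],"twist":[[0,0,0],[0,0,0],[0,0,0]]}'; python3 g.py
```

```text
t: 27.7
ee_pos: [441.1, 176.7, 62.2]
orientation: [-0.043, 2.45, 0.04]
ft_force: [0.5, -1.0, -0.3]
width: 0.4
grasp_force: 0.5
t: 27.95
ee_pos: [440.9, 178.1, 62.3]
orientation: [-0.041, 2.45, 0.039]
ft_force: [1.5, -5.4, 0.0]
width: 0.9
grasp_force: 2.6
t: 28.2
ee_pos: [440.8, 178.4, 62.3]
orientation: [-0.035, 2.449, 0.037]
ft_force: [5.7, -15.5, -2.7]
width: 0.8
grasp_force: 7.6
guard bar 37 [[466.0, 151.0, 37.0], [483.0, 179.0, 48.0], [489.0, 205.0, 54.0]]
```

The stop is reached: 15 N with no further travel. I'll back off and retreat.

```bash
python3 -m creep '{"delta_pos":[[0,-0.006,0],[0,-0.01,0],[0,-0.012,0],[0,-0.012,0],[0,0,-0.015],[0,0,-0.015],[0,0,-0.015],[0,0,-0.015],[0,0,0],[0,0,0]],"twist":[[0,0,0],[0,0,0],[0,0,0],[0,0,0],[0,0,0],[0,0,0],[0,0,0],[0,0,0],[0,0,0],[0,0,0]]}'
python3 g.py pics/s7.png; python3 - <<'E'
from h import *
from workcell import get_image
p,d=get_image("top");A=np.load("pics/top0p.npy")
g=lambda i:cv2.GaussianBlur(i,(5,5),0).astype(int)
D=(np.abs(g(p)-g(A)).max(2)>40).astype(np.uint8)
n,l,s,c=cv2.connectedComponentsWithStats(D)
print([s[i].tolist() for i in range(1,n) if s[i,4]>25])
E
```

```text
t: 29.08
ee_pos: [404.8, 138.8, 108.5]
orientation: [-0.044, 2.448, 0.042]
ft_force: [0.0, -0.1, -0.3]
width: 0.9
grasp_force: 0.0
guard bar 39 [[468.0, 152.0, 39.0], [484.0, 180.0, 48.0], [490.0, 202.0, 54.0]]
[[246, 202, 19, 12, 207], [341, 204, 55, 27, 776], [245, 217, 22, 16, 203], [274, 218, 22, 16, 171], [241, 238, 57, 45, 1422], [260, 279, 17, 16, 134], [86, 285, 31, 11, 168], [242, 295, 9, 12, 76], [266, 298, 21, 10, 113], [93, 305, 32, 7, 91], [251, 306, 12, 9, 52], [107, 316, 29, 16, 271], [139, 319, 23, 12, 183], [279, 325, 186, 75, 6473], [469, 325, 141, 75, 5203], [558, 338, 28, 6, 121], [203, 343, 80, 57, 2721], [293, 353, 14, 7, 39], [131, 367, 72, 33, 714], [306, 369, 38, 31, 416], [436, 389, 31, 11, 185], [520, 388, 35, 12, 278]]
```

View pics/s7.png

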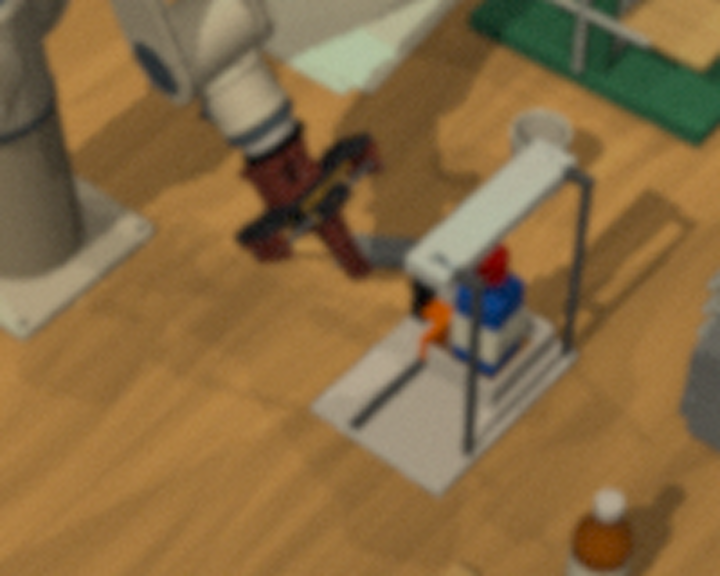

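The bottle stands upright in the bay at (487,310) in the crop and the closed guard is before it at (435,325). The gripper is clear, and the top view changed only at the bottle, the stand and the arm with its shadow.

```bash
python3 -c "
from workcell import close_job
print(close_job())"
```

```text
the job is handed in; nothing more can be done
None
```

The job is handed in: the bottle stands upright, cap up, on the cork pad, the guard is pushed fully to its stop, and the final pictures show no bystander moved; `close_job()` gave no verdict.

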